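Find the sound spring tongue and put the jar on it

TASK

Two of the stand's three spring tongues have gone tired: press down on each one at the middle of its length with about 10 N, holding it for half a second or more, first the left, then the middle, then the right as seen from the robot, never with more than 20 N, and judge how far it gives. Then stand the small jar upright on the pad of the tongue that gave least, so that it bears the jar without sagging; do not load the jar onto a tired tongue, and leave the other things on the counter where they are.

Things in the scene. Friction and masses are not known exactly. Their poses are not given: they have to be found in the camera images.
- stand: Counter display stand: a hollow yellow sheet-steel beam 460 mm wide, 165 mm deep, its top 149 mm above the table, on blue feet. Origin on the table under the middle of its front face; its x axis points back into the beam (away from the tongues), y along the beam to the robot's left at yaw 0, z up. Fixed; its place and yaw vary.
- tongue_left: The left one (seen from the robot) of three identical-looking plain steel spring tongues, 130 mm apart, sticking out of the stand's front: 70 mm wide, 5 mm thick, 180 mm long, tip turned up 8 mm, a thin rubber pad on top. Origin on the upper face at the root; it points along its own -x, z up out of its upper face, 100 mm above the table at rest. Pressed, it turns about its root, tip down.
- mid_left (a point): Mid-length point on top of the left tongue, 90 mm from root and tip: press here; it moves with the tongue. A sound tongue starts to move at about 7 N here, then gives some 2 mm per further newton (3 to 8 mm in all at 10 N); a tired one yields from about 1 N and gives 14 to 21 mm at 10 N. One of the three is sound, two are tired; which, varies.
- pad_left (a point): Centre of the round rubber pad (66 mm across, flush) on the left tongue, 120 mm from the root: where a jar stands.
- tongue_middle: The middle one (seen from the robot) of three identical-looking plain steel spring tongues, 130 mm apart, sticking out of the stand's front: 70 mm wide, 5 mm thick, 180 mm long, tip turned up 8 mm, a thin rubber pad on top. Origin on the upper face at the root; it points along its own -x, z up out of its upper face, 100 mm above the table at rest. Pressed, it turns about its root, tip down.
- mid_middle (a point): Mid-length point on top of the middle tongue, 90 mm from root and tip: press here; it moves with the tongue. A sound tongue starts to move at about 7 N here, then gives some 2 mm per further newton (3 to 8 mm in all at 10 N); a tired one yields from about 1 N and gives 14 to 21 mm at 10 N. One of the three is sound, two are tired; which, varies.
- pad_middle (a point): Centre of the round rubber pad (66 mm across, flush) on the middle tongue, 120 mm from the root: where a jar stands.
- tongue_right: The right one (seen from the robot) of three identical-looking plain steel spring tongues, 130 mm apart, sticking out of the stand's front: 70 mm wide, 5 mm thick, 180 mm long, tip turned up 8 mm, a thin rubber pad on top. Origin on the upper face at the root; it points along its own -x, z up out of its upper face, 100 mm above the table at rest. Pressed, it turns about its root, tip down.
- mid_right (a point): Mid-length point on top of the right tongue, 90 mm from root and tip: press here; it moves with the tongue. A sound tongue starts to move at about 7 N here, then gives some 2 mm per further newton (3 to 8 mm in all at 10 N); a tired one yields from about 1 N and gives 14 to 21 mm at 10 N. One of the three is sound, two are tired; which, varies.
- pad_right (a point): Centre of the round rubber pad (66 mm across, flush) on the right tongue, 120 mm from the root: where a jar stands.
- jar: The one small screw jar: packed with red-brown biscuits, dark brown lid; 60 mm in diameter (lid 62 mm), 100 mm high, the lid 17 mm of it, 0.4 to 0.5 kg. Stands upright on the table to the right of the stand. Origin at the centre of its underside, z up along its axis.
- big_jar_1: Bystander: big jar, 86 mm in diameter, 135 mm high, buff biscuits, brass-coloured lid, to the right of the stand. Origin at the centre of its underside.
- big_jar_2: Bystander: big jar, 86 mm in diameter, 135 mm high, white biscuits, dark lid, to the left of the stand. Origin at the centre of its underside.
- big_jar_3: Bystander: big jar, 86 mm in diameter, 135 mm high, cork-brown biscuits, brass-coloured lid, to the left of the stand. Origin at the centre of its underside.
- spare_lid: Bystander: loose brown jar lid, 88 mm across, 16 mm high, lying on the table near or under the tongues. Origin at the centre of its underside.
- label_roll: Bystander: paper roll 72 mm across, 30 mm high, lying flat. Origin at the centre of its underside.
- scanner: Bystander: black hand scanner, about 130 x 65 x 35 mm, lying at the left. Origin under its handle.

How it is judged (in metres and radians):
On the way, in this order (a step that is already met when the one before it is completed fails the run):
1. the left tongue is pressed by the fingers within 30 mm of mid-length with 7.5 to 12.5 N (contact force between the fingers and tongue_left between 7.5 and 12.5 N and horizontal distance between the grasp point and mid_left below 0.03 m), for 0.5 s.
2. the middle tongue is pressed by the fingers within 30 mm of mid-length with 7.5 to 12.5 N (contact force between the fingers and tongue_middle between 7.5 and 12.5 N and horizontal distance between the grasp point and mid_middle below 0.03 m), for 0.5 s.
3. the right tongue is pressed by the fingers within 30 mm of mid-length with 7.5 to 12.5 N (contact force between the fingers and tongue_right between 7.5 and 12.5 N and horizontal distance between the grasp point and mid_right below 0.03 m), for 0.5 s.
At the end, for the whole second after the job is handed in: The jar stands at rest and upright (within 0.06 rad) on one tongue, within 20 mm of its pad's centre, and that tongue bears it without sagging (tilted less than 0.04 rad; a tired one sags over 0.1 rad) (((horizontal distance between jar and pad_left below 0.02 m and contact force between jar and tongue_left above 1.5 N and angle between tongue_left's own z axis and vertical below 0.04 rad) or (horizontal distance between jar and pad_middle below 0.02 m and contact force between jar and tongue_middle above 1.5 N and angle between tongue_middle's own z axis and vertical below 0.04 rad) or (horizontal distance between jar and pad_right below 0.02 m and contact force between jar and tongue_right above 1.5 N and angle between tongue_right's own z axis and vertical below 0.04 rad)) and angle between jar's own z axis and vertical below 0.06 rad and linear speed of jar below 0.02 m/s); the robot touches nothing.
It fails at once if a tongue is pressed with more than 20 N (contact force between the arm and tongue_left above 20 N or contact force between the arm and tongue_middle above 20 N or contact force between the arm and tongue_right above 20 N).
It fails at once if the jar loads a tongue so that it sags by more than 0.09 rad (a tired tongue loaded) ((contact force between jar and tongue_left above 0.5 N and angle between tongue_left's own z axis and vertical above 0.09 rad) or (contact force between jar and tongue_middle above 0.5 N and angle between tongue_middle's own z axis and vertical above 0.09 rad) or (contact force between jar and tongue_right above 0.5 N and angle between tongue_right's own z axis and vertical above 0.09 rad)).
It fails at once if another thing on the counter moved more than 30 mm (distance of any of big_jar_1, big_jar_2, big_jar_3, spare_lid, label_roll, scanner from where it was at the start of the episode above 0.03 m).
It also fails if it takes over 64 s, if anything falls off the work surface, if the arm or the gripper's body presses on something with over 40 N, if the wrist force passes 120 N, or if a joint passes its speed limit or range.

ROBOT

A 6-joint arm with a two-finger parallel gripper is mounted at the origin on the work surface. World frame = base frame: x ahead of the robot, y to its left, z up, the work surface at z = 0. Lengths are in mm, angles in rad, forces in N, time in s.
With the tool pointing down it reaches from about 300 to 875 mm from the base axis. Payload 6.4 kg.
Tool frame: the origin (TCP) lies at the very end of the fingers, on their centre line; the grasp point (between the pads) lies 19 mm behind it; z points along the fingers, y is the line along which they close (so a half turn about z gives the same grasp; the last joint's range is limited). The gripper opens to 88 mm and grips with 3 to 60 N. Pads are 18 mm wide; open, the fingers measure 123 mm over their backs; the gripper's body (75 mm by 187 mm) begins 45 mm behind the grasp point.
Start: joints at [1.087, 0.181, 1.607, -0, 1.354, -0.206], TCP at [157.676, 552.973, 238.714] pointing down, gripper open.
Joint ranges: [-2.99, 2.99], [-0.89, 2.07], [0.3, 2.58], [-1.14, 4.28], [0, 2.63], [-3.12, 3.12]. Speed limits (rad/s): [2.57, 2.57, 3.01, 3.14, 3.14, 3.14].

INTERFACE

Orientations are given as [roll, pitch, yaw] about the fixed x, y, z axes, in that order (R = Rz(yaw) Ry(pitch) Rx(roll)).
In Python, from workcell import bot gives the robot as it stands. The module is installed in compiled form; this text tells all that it offers. Calls block until the motion is done:
- bot.reach(position, orientation): joint-space move of the TCP to a pose.
- bot.move_linear(position, max_speed=150, rotation=None, contact_N=None): straight line of the TCP; rotation=None keeps the orientation; max_speed is the mean speed in mm/s. With contact_N (N) it stops when the force on the tool has changed by that much, and returns True; else False.
- bot.move_joints(angles): joint-space move.
- bot.gripper_to(opening, effort=None): opening from 0.0 (shut) to 1.0 (fully open); effort is the grip in N (None keeps the last); returns when the fingers have stopped.
- bot.wait(seconds).
- bot.inverse_kinematics(position, orientation): joint angles nearest the present ones, or None.
- bot.sense(): the state.
- bot.capture(name): name is "scene" or "side" or "wrist"; returns (picture, depth): 480x640x3 uint8, red, green, blue; 480x640 float32, mm along the optical axis (not along the pixel's ray), 0 where there is no reading.
- bot.camera_params(name): a dict with "K" (3x3 intrinsics, pixels), "k1" (the pictures are not rectified: a ray, as slopes to the right and down, at radius r is drawn at 1 + k1 r^2 times it, then the intrinsics apply), "T" (4x4, takes a point from camera to world coordinates); the wrist camera has in their place "hand_eye" (4x4, takes a point from camera to tool coordinates, whose origin is the TCP and whose axes are the flange's). Camera axes: x right, y down, z forward; pixel columns grow to the right and rows downward; lengths in mm; the calibration is good to about 2 mm. A picture is of the moment at which its call begins: read the wrist's pose just before it. camera_params takes no time and is no camera call.
A pose or a line that the arm cannot do raises bot.IKError and nothing moves.
- bot.sign_off(): hands the job in; it is judged then, once.
The state is a dict: "time_s": time; "qpos": joint angles; "joint_velocities": joint speeds; "effort": joint torques, N m; "tool_pos": TCP position; "ee_rot": TCP orientation; "force": force on the tool from outside, world axes, zero at the start; "moment": the same for the moment, N m; "finger_gap": opening from 0.0 (shut) to 1.0 (fully open); "gripper_force": force on a finger pad.
Only numpy, scipy, OpenCV 4.12 (cv2) and the standard library are available. Lean on these libraries where they do the work, as an engineer would, in place of code of your own. Each camera call takes 0.05 s, during which the arm holds its last target. There are 200 camera calls.

## Working session

There is one attempt and no reset: what is moved stays moved. The work goes in short steps, each a Python script; the robot and the scene stay as the last script left them, time stands still between calls to the robot, and variables do not carry over. Pictures are saved under pics/ and viewed, at most 10 in all, crops included, and the job is handed in when it is done.

```bash
mkdir -p pics; python3 - <<'E'
from workcell import bot
import cv2,numpy as np
for n in("scene","side"):
    p,d=bot.capture(n); cv2.imwrite(f"pics/{n}0.png",p[:,:,::-1]); np.savez(f"{n}0.npz",p=p,d=d)
    c=bot.camera_params(n); print(n,c)
print(bot.sense(), bot.camera_params("wrist"))
E
```

```text
scene {'K': array([[435.81610921,   0.        , 314.90550685],
       [  0.        , 435.81610921, 237.7019928 ],
       [  0.        ,   0.        ,   1.        ]]), 'k1': -0.029410392078643332, 'T': array([[-2.15539576e-01,  7.12476542e-01, -6.67772318e-01,
         1.21305235e+03],
       [ 9.76443687e-01,  1.50237387e-01, -1.54875608e-01,
         1.91029694e+02],
       [-1.00208691e-02, -6.85423887e-01, -7.28075324e-01,
         8.26189353e+02],
       [ 0.00000000e+00,  0.00000000e+00,  0.00000000e+00,
         1.00000000e+00]])}
side {'K': array([[614.31821976,   0.        , 321.00681082],
       [  0.        , 614.31821976, 246.45838812],
       [  0.        ,   0.        ,   1.        ]]), 'k1': -0.18764738434655162, 'T': array([[ 7.70926854e-01, -4.80988208e-01,  4.17519016e-01,
        -8.72888787e+01],
       [-6.36787982e-01, -5.95591123e-01,  4.89665478e-01,
        -6.71763603e+02],
       [ 1.31472985e-02, -6.43367358e-01, -7.65444701e-01,
         1.16882385e+03],
       [ 0.00000000e+00,  0.00000000e+00,  0.00000000e+00,
         1.00000000e+00]])}
{'time_s': 0.1, 
[... 513 characters left out ...]
ay([-0.25319792,  0.17000591, -0.93415991]), 'moment': array([ 0.00628727,  0.00341759, -0.01858704]), 'gripper_force': 0.0, 'finger_gap': 1.0002761314951345} {'K': array([[394.50247471,   0.        , 318.1243381 ],
       [  0.        , 394.50247471, 237.74324848],
       [  0.        ,   0.        ,   1.        ]]), 'k1': 0.01846101180737141, 'hand_eye': array([[ 1.26275511e-03, -9.61182706e-01, -2.75909789e-01,
         7.00115719e+01],
       [ 9.99999057e-01,  1.36273338e-03, -1.70642144e-04,
         1.07929562e+00],
       [ 5.40009758e-04, -2.75909313e-01,  9.61183520e-01,
        -1.46392224e+02],
       [ 0.00000000e+00,  0.00000000e+00,  0.00000000e+00,
         1.00000000e+00]])}
```

View pics/scene0.png

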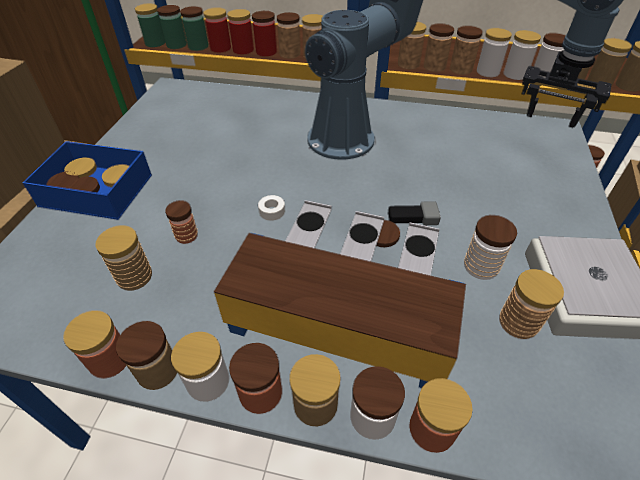

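View pics/side0.png

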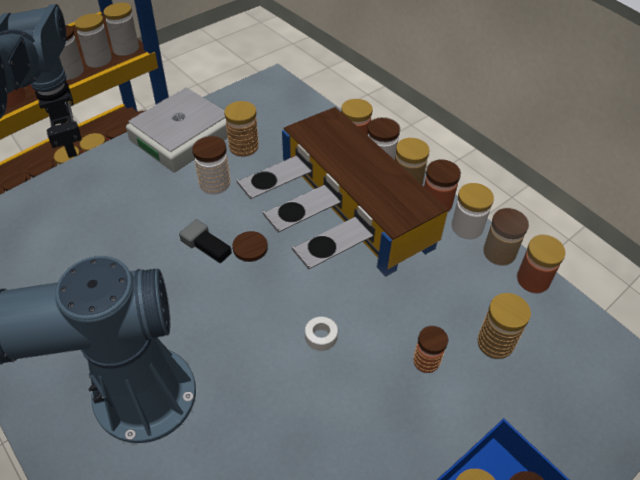

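The scene view shows the black pads at about (310,221), (363,233) and (420,245), which are right, middle and left as seen from the robot. The small jar's lid is at (179,210). In the side view the pads are at (264,180) left, (291,212) middle and (322,246) right, and the jar lid is at (433,337).

```bash
cat > h.py <<'E'
import numpy as np,cv2
def ray_pts(c,uv,z,T=None):
    T=c["T"] if T is None else T
    K=c["K"];k=c["k1"]
    uv=np.atleast_2d(uv).astype(float)
    p=cv2.undistortPoints(uv.reshape(-1,1,2),K,np.array([k,0,0,0,0.]))[:,0]
    d=np.c_[p,np.ones(len(p))]@T[:3,:3].T; o=T[:3,3]
    return o+d*((z-o[2])/d[:,2])[:,None]
def blob(m,seed,r=20):
    n,l,s,c=cv2.connectedComponentsWithStats(m.astype(np.uint8))
    i=min((i for i in range(1,n) if s[i,4]>60),key=lambda i:np.hypot(*(c[i]-seed)))
    return c[i],s[i],l==i
E
python3 - <<'E'
from workcell import bot
from h import *
S={"scene":dict(L=(420,245),M=(363,233),R=(310,221),J=(179,210)),"side":dict(L=(264,180),M=(291,212),R=(322,246),J=(433,337))}
for n in S:
    f=np.load(n+"0.npz");p=f["p"].astype(int);c=bot.camera_params(n)
    P={}
    for k,sd in S[n].items():
        if k=="J": m=(p[...,0]-p[...,2]>15)&(p.max(2)<100)
        else: m=(p.max(2)<50)
        w=np.zeros(m.shape,bool); w[sd[1]-28:sd[1]+28,sd[0]-28:sd[0]+28]=1
        ce,st,mm=blob(m&w,np.array(sd))
        ys,xs=np.nonzero(mm); q=ray_pts(c,np.c_[xs,ys],100)
        P[k]=q.mean(0); print(n,k,ce.round(1),st,ray_pts(c,ce,100).round(1),"extent",np.ptp(q,0).round(0), "depth z", end=' ')
        u,v=int(ce[0]),int(ce[1]); r=ray_pts(c,ce,0)[0]-c["T"][:3,3]; zc=c["T"][:3,2]@r
        print((c["T"][:3,3]+r/zc*f["d"][v,u]).round(1))
    d=P["L"]-P["R"]; print("pitch",np.linalg.norm(P["L"]-P["M"]),np.linalg.norm(P["M"]-P["R"]),"yaw",np.arctan2(-d[0],d[1]))
E
```

```text
scene L [419.7 245.7] [406 236  28  21 458] [[522.6 272.2 100. ]] extent [62. 61.  0.] depth z [520.8 272.4  98.2]
scene M [363.3 233.1] [350 224  28  20 414] [[509.7 142.8 100. ]] extent [61. 62.  0.] depth z [509.1 142.7  99.3]
scene R [310.1 221.3] [297 212  27  19 380] [[497.   13.8 100. ]] extent [61. 62.  0.] depth z [497.2  13.8 100.1]
scene J [178.3 210.8] [166 201  25  21 430] [[ 527.7 -310.4  100. ]] extent [73. 70.  0.] depth z [ 525.6 -311.9   97.8]
pitch 130.07075199322435 129.6294780434763 yaw -0.0984848132746052
side L [263.7 180.2] [252 172  25  17 324] [[522.1 269.4 100. ]] extent [59. 59.  0.] depth z [521.2 268.  101.7]
side M [291.2 211.7] [279 203  26  19 385] [[509.3 140.2 100. ]] extent [60. 61.  0.] depth z [508.2 138.8 101.9]
side R [321.6 246.6] [309 237  27  21 453] [[496.6  10.7 100. ]] extent [62. 61.  0.] depth z [497.7  12.   97.9]
side J [432.5 340.1] [418 326  30  29 687] [[ 513.8 -323.3  100. ]] extent [69. 64.  0.] depth z [ 512.8 -323.9  101.8]
pitch 129.81265701012367 130.12273359354091 yaw -0.09842772506287403
```

```bash
cat > press.py <<'E'
import sys,numpy as np
from workcell import bot
mid={"L":(552.2,267.9),"M":(539.4,138.6),"R":(526.7,9.4)}[sys.argv[1]]
O=[np.pi,0,np.pi-0.0985]
P=lambda z:[mid[0],mid[1],z]
if sys.argv[1]=="L": bot.gripper_to(0.0,20)
bot.reach(P(140),O); bot.move_linear(P(112),60); bot.wait(.3)
b=bot.sense()["force"][2]; F=lambda:bot.sense()["force"][2]-b
hit=bot.move_linear(P(92),15,contact_N=2.0); z0=bot.sense()["tool_pos"][2]
print("contact",hit,z0,F())
hit=bot.move_linear(P(70),15,contact_N=8.5); bot.wait(.15)
f=F(); z=bot.sense()["tool_pos"][2]; print("press",hit,z,f)
for _ in range(6):
    if abs(f-10)<.8: break
    z=bot.sense()["tool_pos"][2]; bot.move_linear(P(z-np.clip((10-f)*1.2,-3,3)),15); bot.wait(.15); f=F(); print(" adj",z,f)
for _ in range(4):
    bot.wait(.2); print(" hold",F().round(2),bot.sense()["tool_pos"].round(1))
print("give",z0-bot.sense()["tool_pos"][2])
bot.move_linear(P(150),100); print(bot.sense()["time_s"],F())
E
python3 press.py L
```

```text
contact True 100.41865957220952 4.409493241218869
press True 95.15775389621791 11.55501158365492
 adj 95.15775389621791 9.780276688425603
 hold 8.64 [552.2 267.9  98.1]
 hold 10.13 [552.2 267.9  98.1]
 hold 10.0 [552.2 267.9  98.1]
 hold 8.72 [552.2 267.9  98.1]
give 2.3229177807885435
7.8833 -0.2087627372509432
```

```bash
python3 press.py M && python3 press.py R; python3 - <<'E'
from workcell import bot
print(bot.inverse_kinematics([520,-317,200],[3.14159,0,3.04]))
E
```

```text
contact True 99.59627067923854 3.385809445622481
press True 83.73630554556021 9.138608970085503
 adj 83.73630554556021 9.919902820760479
 hold 9.53 [540.4 138.5  83.8]
 hold 9.86 [540.4 138.4  83.8]
 hold 9.3 [540.4 138.5  83.9]
 hold 8.14 [540.4 138.5  83.9]
give 15.744362935093804
13.575 -0.2921024581249532
contact True 99.62059986074667 1.9827477336882773
press True 85.90223702063929 8.890617021077407
 adj 85.90223702063929 9.452961478295974
 hold 8.67 [527.5   9.4  85.4]
 hold 8.79 [527.4   9.4  85.4]
 hold 8.8 [527.4   9.4  85.4]
 hold 10.3 [527.4   9.4  85.4]
give 14.212903672097397
19.1583 1.0499235698922524
[-7.42117504e-01  2.90356551e-01  1.55498535e+00  2.21038227e-06
  1.29625234e+00 -2.21132178e+00]
```

Left is sound: it gave about 2–3 mm, against about 16 mm for the middle and 14 mm for the right. Next I'll locate big_jar_1 for clearance and look at the jar from close by.

```bash
python3 - <<'E'
from workcell import bot
from h import *
from scipy.spatial.transform import Rotation as R
for n,uv in(("scene",[(120,240),(495,231),(539,288)]),("side",[(509,311),(210,149),(240,110)])):
    print(n,ray_pts(bot.camera_params(n),np.array(uv),135).round(0).tolist())
O=[np.pi,0,3.043]
bot.move_linear([505,-100,210],300)
bot.gripper_to(1.0,25)
# camera looks from tool x +70 tilted towards the fingers
bot.reach([520,-317,230],O); bot.wait(.3)
s=bot.sense(); p,d=bot.capture("wrist"); c=bot.camera_params("wrist")
T=np.eye(4);T[:3,:3]=R.from_euler("xyz",s["ee_rot"]).as_matrix();T[:3,3]=s["tool_pos"];T=T@c["hand_eye"]
cv2.imwrite("pics/w1.png",p[:,:,::-1]); np.savez("w1.npz",p=p,d=d,T=T)
q=p.astype(int); m=(q[...,0]-q[...,2]>15)&(q.max(2)<110)
n,l,st,ce=cv2.connectedComponentsWithStats(m.astype(np.uint8))
for i in range(1,n):
    if st[i,4]>1500:
        ys,xs=np.nonzero(l==i);g=ray_pts(c,np.c_[xs,ys],100,T); print(st[i],ray_pts(c,ce[i],100,T),np.ptp(g,0))
print(s["time_s"])
E
```

```text
scene [[674.0, -373.0, 135.0], [477.0, 429.0, 135.0], [621.0, 505.0, 135.0]]
side [[668.0, -389.0, 135.0], [463.0, 420.0, 135.0], [615.0, 505.0, 135.0]]
[ 273  178   84   86 5554] [[ 517.38522207 -317.43531527  100.        ]] [6.30682778e+01 6.03784040e+01 5.68434189e-14]
[  35  338   48   83 1593] [[ 624.97181262 -537.73007045  100.        ]] [73.79098231 49.92793132  0.        ]
[ 554  338   54   83 1605] [[ 665.69936191 -116.04615588  100.        ]] [78.79889607 45.62260329  0.        ]
[ 244  437  396   18 3364] [[ 728.63195971 -198.84051727  100.        ]] [ 35.67599364 334.16895565   0.        ]
22.2333
```

View pics/w1.png

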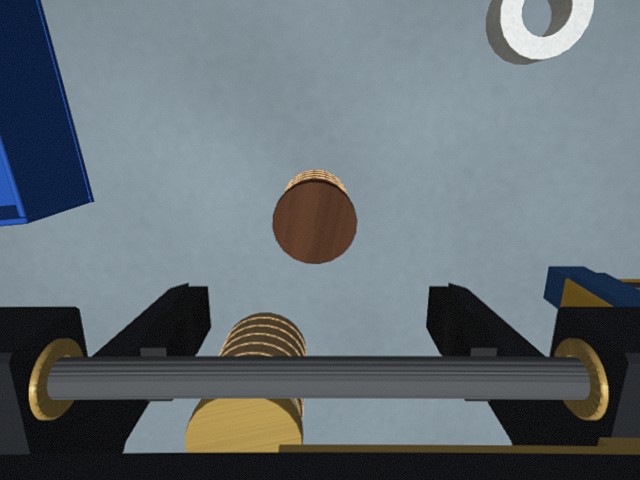

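The wrist view shows the jar lid centred at about (315,221), 62 mm across as it should be. It stands clear between the fingers, and the big jar at (245,425) is well away. Grasp next.

```bash
python3 - <<'E'
from workcell import bot
J=(517.4,-317.4)
bot.move_linear([*J,120],150); h=bot.move_linear([*J,44],80,contact_N=8); print(h,bot.sense()["tool_pos"])
if not h:
    bot.gripper_to(0.3,25); s=bot.sense(); print(s["finger_gap"]*88,s["gripper_force"],s["tool_pos"])
    bot.move_linear([*J,60],60); bot.move_linear([*J,250],150)
    s=bot.sense(); print(s["finger_gap"]*88,s["gripper_force"],s["force"],s["time_s"])
    if s["gripper_force"]>10:
        bot.move_linear([522.4,270.8,250],200); bot.move_linear([522.4,270.8,165],100); bot.wait(.3)
        s=bot.sense(); print(s["tool_pos"],s["ee_rot"],s["gripper_force"],s["force"],s["time_s"])
import cv2
for n in("side","scene"):
    p,d=bot.capture(n); cv2.imwrite(f"pics/{n}1.png",p[:,:,::-1])
a=cv2.imread("pics/side1.png")[60:300,130:450]; cv2.imwrite("pics/c1.png",cv2.resize(a,None,fx=2,fy=2))
E
```

```text
False [ 517.8135859  -317.76996478   44.60346361]
59.53450911016045 24.99979284591973 [ 517.54082052 -317.73764452   44.31303989]
59.48404211351718 24.999752528965473 [ 0.07229932  0.69838502 -3.9089063 ] 26.6417
[522.62666605 270.87696512 165.48871505] [3.14128425e+00 7.71164538e-04 3.04302561e+00] 24.999842355027795 [-0.50962501 -0.50300584 -4.44862402] 31.0333
```

View pics/c1.png

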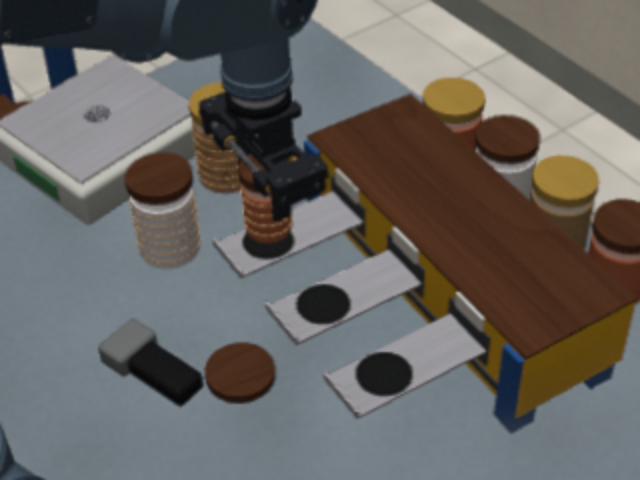

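The jar hangs upright over the left pad, at about (268,225) in the crop. I'll lower and release it.

```bash
python3 - <<'E'
from workcell import bot
import cv2
P=lambda z:[522.4,270.8,z]
bot.move_linear(P(148),50); bot.wait(.2)
h=bot.move_linear(P(141),10,contact_N=2.5); s=bot.sense(); print(h,s["tool_pos"],s["force"])
bot.gripper_to(0.85); bot.wait(.3); bot.move_linear(P(165),40); bot.move_linear(P(270),120); bot.wait(.3)
bot.move_linear([420,80,280],150)
p,d=bot.capture("side"); cv2.imwrite("pics/side2.png",p[:,:,::-1])
cv2.imwrite("pics/c2.png",cv2.resize(p[60:300,130:450,::-1],None,fx=2,fy=2)); print(bot.sense()["time_s"])
E
```

```text
True [522.32033336 270.82355646 143.7634659 ] [-0.03312237  0.24849283  3.17695   ]
36.7083
```

View pics/c2.png

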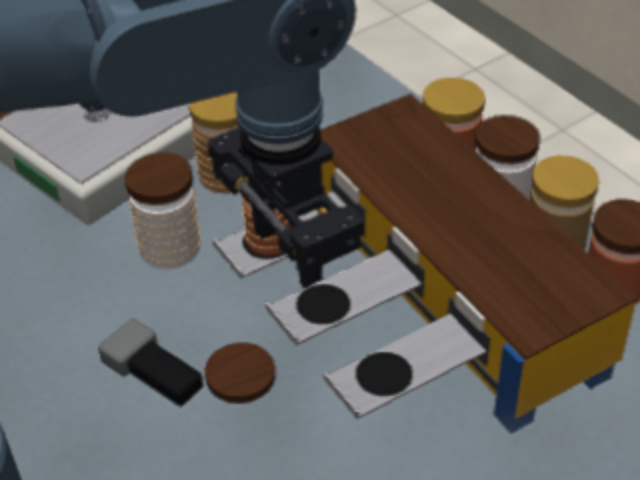

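The jar base is seen at (265,245) on the left tongue, but the gripper hides the rest. I'll check it in the scene view.

```bash
python3 - <<'E'
from workcell import bot
from h import *
p,d=bot.capture("scene"); cv2.imwrite("pics/c3.png",cv2.resize(p[150:330,280:520,::-1],None,fx=3,fy=3)); np.savez("s3.npz",p=p,d=d)
q=p.astype(int); m=(q[...,0]-q[...,2]>15)&(q.max(2)<110)
w=np.zeros(m.shape,bool); w[165:240,395:450]=1
ce,st,mm=blob(m&w,np.array((422,200)))
print(ce,st,ray_pts(bot.camera_params("scene"),ce,200),bot.sense()["tool_pos"])
E
```

```text
[426.37161085 216.80861244] [412 204  30  26 627] [[533.44722248 270.14008052 200.        ]] [420.12168458  80.41275262 279.88170933]
```

View pics/c3.png

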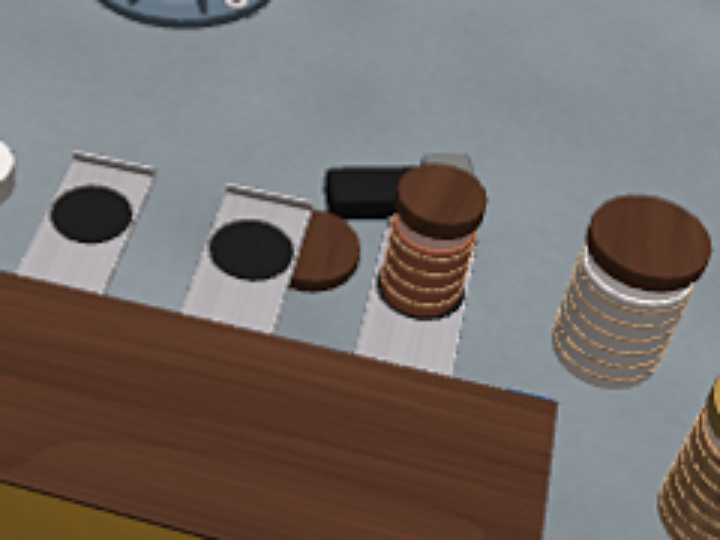

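The jar stands upright and centred on the left pad, with the lid at about (441,200) in the crop. The measured position matches the pad within a few mm after allowing for the lid-side bias, and the tongue is level. Handing in.

```bash
python3 -c "
from workcell import bot
print(bot.sign_off())"
```

```text
the job is handed in; nothing more can be done
None
```

I pressed the tongues in order at about 10 N; the left gave least (2–3 mm, against about 16 and 14 mm for the middle and right), so the jar now stands upright on its pad and the job is handed in, with no verdict returned.

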